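Wedge the tube rack tight in the shaker

ROBOT

A 6-joint arm with a two-finger parallel gripper is mounted at the origin on the work surface. World frame = base frame: x ahead of the robot, y to its left, z up, the work surface at z = 0. Lengths are in m, angles in rad, forces in N, time in s.
With the tool pointing down it reaches from about 0.275 to 0.775 m from the base axis. Payload 14.6 kg.
Tool frame: the origin (TCP) lies between the finger pads; the fingertips stand 22 mm ahead of it and the grasp point (between the pads) lies 3 mm ahead of it; y points along the fingers, z is the direction in which the jaws open and shut, and the axes are right-handed (so a half turn about y gives the same grasp; the last joint's range is limited). The gripper opens to 85 mm and grips with 20 to 120 N. Pads are 22 mm wide; open, the fingers measure 114 mm over their backs; the gripper's body (76 mm by 85 mm) begins 54 mm behind the grasp point. The pads swing forward as they close: fully open they stand 13 mm farther back than shut.
Start: joints at [-1.473, 0.263, -0.048, 1.259, 0, 1.415], TCP at [0.131, -0.508, 0.214] pointing down, gripper open.
Joint ranges: [-2.65, 2.65], [-0.89, 1.7], [-1.18, 1.37], [-2.13, 2.11], [-1.35, 1.29], [-3.14, 3.14]. Speed limits (rad/s): [1.89, 1.89, 2.57, 2.79, 3.14, 3.14].

INTERFACE

Orientations are given as a unit quaternion [w, x, y, z].
In Python, from bench import telemetry, optics, sign_off gives the robot as it stands. The module is installed in compiled form; this text tells all that it offers.
- The arm moves only by the shell command python3 -m inch 'ROWS'. ROWS is JSON, a list of rows, each an object of numbers: "wx", "wy", "wz": the turn, a rotation vector about the world's x, y, z in rad; "x", "y", "z": the shift along the world's x, y, z in cm; "gripper": the closure, from -1 (fully open) to 1 (shut). A call has 1 to 5 rows; each row shifts and turns the pose as measured when the row begins; what a row does not reach is not made up. A row lasts 1/8 s, in which the tool goes at most 62.5 mm and 10.7 degrees, less where a joint would pass 70% of its speed; a pose out of reach is approached as far as the arm can. A call is refused whole if a number of a shift passes 6.25 or a number of a turn 0.188, either way. A call with a gripper value outside its range is refused whole. The fingers move at their own pace and stop on an object; the grip force is fixed at half the most. Time passes only in rows, so rows that do not move let the fingers close. It gives the time, the measured TCP pose, the force and the opening at its end, in the units of the state.
- telemetry.get_state(): the state, without advancing time (a new reading comes with each control period).
- optics.read_camera(name): name is "scene" or "top" or "wrist"; returns a dict with "frame" (480x640x3 uint8, red, green, blue), "z_map" (480x640 float32, m along the optical axis (not along the pixel's ray), 0 where there is no reading), "intrinsics" (3x3 intrinsics, pixels), "world_from_camera" (4x4, takes a point from camera to world coordinates); the wrist camera has in their place "tool_from_camera" (4x4, takes a point from camera to tool coordinates, whose origin is the TCP and whose axes are the tool frame's). Camera axes: x right, y down, z forward; pixel columns grow to the right and rows downward; lengths in m; the calibration is good to about 2 mm. A picture is of the moment at which its call begins: read the wrist's pose just before it.
- sign_off(): hands the job in, once; it reports no verdict.
The state is a dict: "time_s": time; "joints": joint angles; "qd": joint speeds; "joint_efforts": joint torques, N m; "eef_pos": TCP position; "eef_rot": TCP orientation; "wrist_force": force on the tool from outside, world axes, zero at the start; "moment": the same for the moment, N m; "width": opening from 0.0 (shut) to 1.0 (fully open).
Only numpy, scipy, OpenCV 4.12 (cv2) and the standard library are available. Lean on these libraries where they do the work, as an engineer would, in place of code of your own. Each camera call takes 0.05 s, during which the arm holds its last target.

TASK

The rack of blood tubes sits loose in the clamp bay of the shaker. Take the orange wedge out of its holder, start it point down in the slot between the rack and the blue jaw, and tap or press it down until it locks the rack tight, with a firm but measured push of about 20 N and never as much as 30 N, so that the rack does not crack. Leave the wedge standing in the slot, let go, and leave everything else where it is.

Things in the scene. Friction and masses are not known exactly. Their poses are not given: they have to be found in the camera images.
- wedge_grip (a point): Centre of the head of the orange plastic wedge (60 g, 96 mm tall, standing point down), 78 mm above its point. z up along the wedge, x along its 30 mm width, y through its thickness. Head 30 mm (x) by 24 mm (y), 38 mm tall, its top 18 mm above this point. Best gripped across x, so that the fingers stay clear of the rack. Starts loose in the holder; lifts straight up.
- wedge_tip (a point): Middle of the underside of the wedge's rounded point, 78 mm below wedge_grip; axes as wedge_grip. The blade, 30 mm wide, tapers alike on both y faces (1 in 10 each), from 21 mm thick under the head to 10 mm at the point, so a half turn about z makes no difference.
- wedge: The orange wedge as a whole; origin as wedge_tip. Friction keeps it in the slot once driven. It is tight when it has taken a downward push of 18 to 25 N.
- holder: Grey holder block, fixed, 70 by 50 by 34 mm (x, y, z), origin under its centre; pocket 30 mm deep in its top in which the wedge stands, width along x, point 4 mm above the table.
- slot (a point): Mouth of the wedge slot, 50 mm above the platform. x along the slot (jaw 56 mm wide), y from rack to blue jaw, z up. V slot 50 mm deep, walls lean 1 in 10 like the wedge: rack end on -y, jaw on +y. Mouth 11 to 16 mm wide, its centre up to 2 mm off this point in y (jaw setting and rack slack differ, not measured). The wedge jams at an unknown depth, its point 20 to 38 mm below the mouth.
- shaker: White shaker, fixed, 220 by 300 mm, origin under its centre, axes as slot; aluminium platform 52 mm above the table. At the rack's far (-y) end a rubber buffer of about 20 N/mm on a blue post: the wedge first slides the rack up to 2 mm onto it, then the clamping force grows by roughly 5 N per mm that the wedge goes down.
- rack_mid (a point): Middle of the loose white tube rack, half-way up its body, 25 mm above the platform; axes as slot. Body 62 mm (x) by 110 mm (y) by 50 mm, 0.25 to 0.5 kg. Red caps stand up to 98 mm above the platform; the cap nearest the slot ends 14 mm from the slot's rack-side edge, at x = -16 mm.
- rack: The tube rack as a whole: origin under its centre, on the platform. It cracks when the wedge presses on it sideways with more than 45 N.
- spare_rack_mid (a point): Bystander: another white rack with red-capped tubes, 62 by 140 mm, 98 mm tall over the caps; point 25 mm above its underside.
- bottle: Bystander: white bottle with blue cap, 60 mm across, 150 mm tall, origin under it.
- cup: Bystander: clear cup, 70 mm across, 60 mm tall, origin under it.
- timer: Bystander: yellow timer 60 by 70 by 22 mm, origin under it.
There are look-alikes about, which are no part of the job. Of the things like the wedge, leave any that is green; of the rest the smaller one is meant.

How it is judged:
By the outcome, as a careful person would: the job done as asked, in the order asked, and still so for the second after the job is handed in, with the robot touching nothing.
It also fails if it takes over 48 s, if anything falls off the work surface, if the arm or the gripper's body presses on something with over 40 N, if the wrist force passes 120 N, or if a joint passes its speed limit or range.

## Working session

There is one attempt and no reset: what is moved stays moved. The work goes in short steps, Python scripts to look and compute and a shell command to move; the robot and the scene stay as the last step left them, time stands still between calls to the robot, and variables do not carry over. Pictures are saved under pics/ and viewed, and the job is handed in when it is done.

```bash
mkdir -p pics; python3 - <<'E'
from bench import telemetry, optics
import cv2,numpy as np
s=telemetry.get_state();print({k:np.round(v,4).tolist() for k,v in s.items()})
for n in ["scene","top"]:
    c=optics.read_camera(n); cv2.imwrite(f"pics/{n}0.png",c["frame"][:,:,::-1]); np.savez(f"{n}0.npz",**c)
    print(n,np.round(c["intrinsics"],2).tolist(),np.round(c["world_from_camera"],3).tolist())
E
```

```text
{'time_s': 0.0, 'joints': [-1.4733, 0.2635, -0.0489, 1.2594, -0.0, 1.4155], 'qd': [-0.0009, -0.0, 0.0003, -0.0002, 0.0027, 0.0006], 'joint_efforts': [-0.0025, -63.7611, 38.4567, 0.0137, -0.0003, -0.0], 'eef_pos': [0.1313, -0.508, 0.2134], 'eef_rot': [0.0892, -0.0891, 0.7018, -0.7011], 'wrist_force': [-0.2997, 0.1072, -0.1109], 'moment': [-0.0209, 0.0017, -0.0133], 'width': 1.0013}
scene [[486.37, 0.0, 324.21], [0.0, 486.37, 240.1], [0.0, 0.0, 1.0]] [[0.268, 0.767, -0.582, 1.147], [0.963, -0.222, 0.151, -0.174], [-0.013, -0.602, -0.799, 0.941], [0.0, 0.0, 0.0, 1.0]]
top [[462.26, 0.0, 325.78], [0.0, 462.26, 234.29], [0.0, 0.0, 1.0]] [[0.004, -0.996, 0.088, 0.437], [-1.0, -0.004, 0.007, -0.028], [-0.007, -0.088, -0.996, 0.982], [0.0, 0.0, 0.0, 1.0]]
```

View pics/scene0.png

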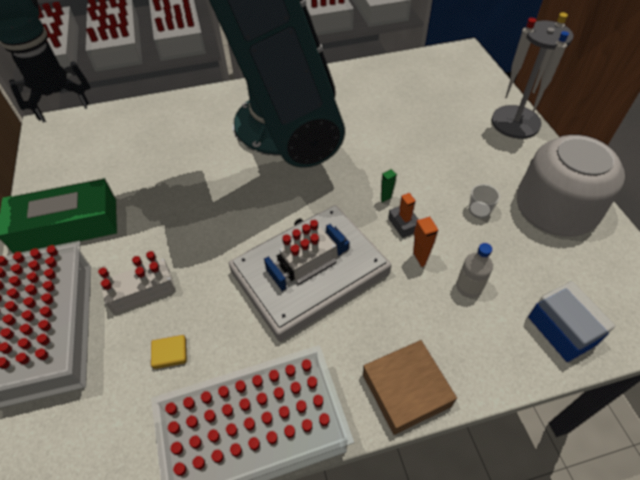

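View pics/top0.png

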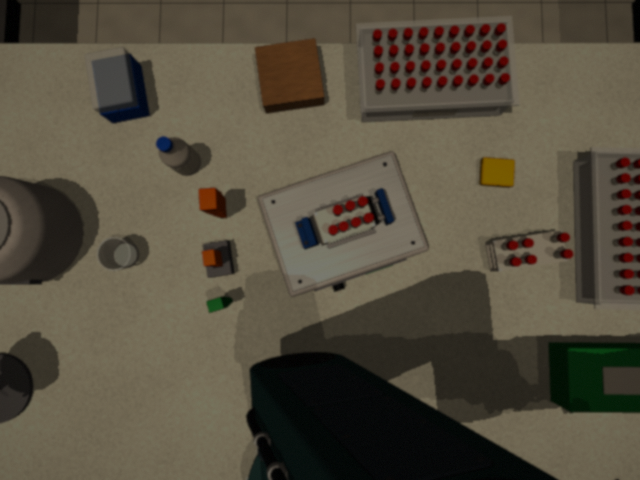

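```bash
python3 - <<'E'
import cv2,numpy as np
t=cv2.imread("pics/top0.png");s=cv2.imread("pics/scene0.png")
a=cv2.resize(t[170:310,190:430],None,fx=3.2,fy=3.2,interpolation=cv2.INTER_CUBIC)
b=cv2.resize(s[160:330,225:450],None,fx=3.4,fy=3.4,interpolation=cv2.INTER_CUBIC)
cv2.imwrite("pics/ct0.png",a);cv2.imwrite("pics/cs0.png",b)
E
```

```text
(no output)
```

View pics/ct0.png

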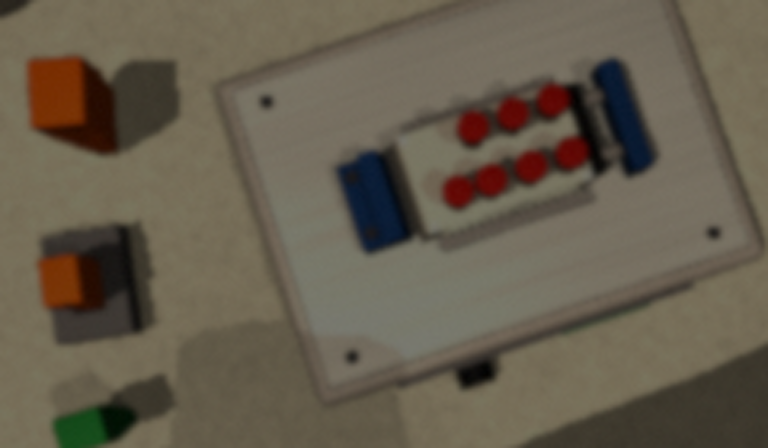

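View pics/cs0.png

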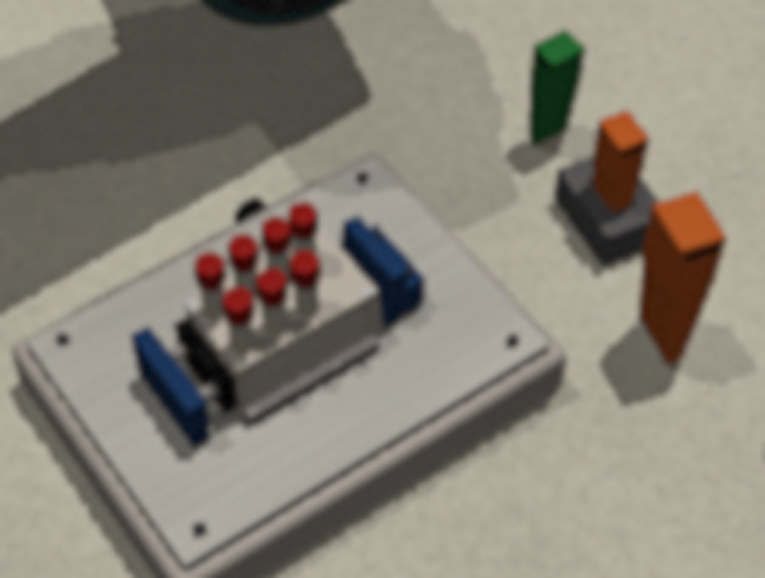

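Three wedge-like things in the top view: green (217,304), which is to be left; large orange (210,200), standing free; small orange (211,257), standing in the grey holder. The small one fits the description (the smaller of the non-green ones, and in its holder). The slot is at the left blue jaw (307,232). The black buffer and its post are at the right end (380,206). Next I measure.

```bash
cat > h.py <<'E'
import numpy as np,cv2
def load(n): return dict(np.load(n))
def cloud(c,W=None):
    K=c["intrinsics"];W=c["world_from_camera"] if W is None else W
    z=c["z_map"];v,u=np.mgrid[:480,:640]
    P=np.stack([(u-K[0,2])/K[0,0]*z,(v-K[1,2])/K[1,1]*z,z],-1)
    P=P@W[:3,:3].T+W[:3,3]; P[z==0]=np.nan
    return P
def ray(c,u,v,h,W=None):
    K=c["intrinsics"];W=c["world_from_camera"] if W is None else W
    d=W[:3,:3]@np.array([(u-K[0,2])/K[0,0],(v-K[1,2])/K[1,1],1]);o=W[:3,3]
    return o+d*(h-o[2])/d[2]
def masks(c):
    f=cv2.cvtColor(c["frame"],cv2.COLOR_RGB2HSV);H,S,V=[f[...,i].astype(int) for i in range(3)]
    return dict(orange=(H>5)&(H<16)&(S>170)&(V>60),blue=(H>100)&(H<125)&(S>130)&(V>25),red=((H<5)|(H>172))&(S>150)&(V>60),HSV=f)
def rect(P):
    r=cv2.minAreaRect((P[:,:2]*1000).astype(np.float32));return np.round(r[0],1),np.round(r[1],1),round(r[2],1)
E
python3 - <<'E'
from h import *
for n in ["top0.npz","scene0.npz"]:
    c=load(n);P=cloud(c);m=masks(c);print(n)
    for col in ["orange","blue","red"]:
        k,l,st,ce=cv2.connectedComponentsWithStats(m[col].astype(np.uint8))
        for i in range(1,k):
            if st[i,4]<25: continue
            q=P[l==i];q=q[np.isfinite(q[:,0])]
            if not len(q):continue
            zt=np.percentile(q[:,2],95);t=q[q[:,2]>zt-.006]
            if abs(t[:,0].mean()-.45)>.3 or abs(t[:,1].mean())>.35: continue
            print(col,ce[i].round(),st[i,4],"ztop",zt.round(3),rect(t),t.mean(0).round(3))
    # shaker platform
    ok=(abs(P[...,2]-.052)<.006)&(abs(P[...,0]-.47)<.25)&(abs(P[...,1]+.06)<.22)
    k,l,st,ce=cv2.connectedComponentsWithStats(ok.astype(np.uint8));i=1+st[1:,4].argmax()
    print("plat",rect(P[l==i]),st[i,4],np.median(P[l==i][:,2]))
    ok=(abs(P[...,2]-.034)<.006)&(abs(P[...,0]-.40)<.1)&(abs(P[...,1]-.2)<.07)
    k,l,st,ce=cv2.connectedComponentsWithStats(ok.astype(np.uint8));i=1+st[1:,4].argmax()
    print("holder",rect(P[l==i]),st[i,4],ce[i])
    ok=(abs(P[...,2]-.102)<.005)&(abs(P[...,0]-.47)<.1)&(abs(P[...,1]+.06)<.12)
    k,l,st,ce=cv2.connectedComponentsWithStats(ok.astype(np.uint8))
    for i in range(1,k):
        if st[i,4]>60: print("z102",rect(P[l==i]),st[i,4],ce[i])
E
```

```text
top0.npz
orange [208. 199.] 371 ztop 0.135 (array([578.4, 199.5]), array([40.6, 31.5]), 5.0) [0.578 0.199 0.133]
orange [209. 257.] 194 ztop 0.102 (array([470.8, 202.7]), array([29.9, 22. ]), 11.7) [0.471 0.203 0.1  ]
blue [164. 144.] 165 ztop 0.152 (array([678.7, 278.7]), array([25.4, 23.4]), 43.8) [0.678 0.278 0.15 ]
blue [384. 206.] 222 ztop 0.099 (array([ 571.8, -134.7]), array([64.8, 12.8]), 19.0) [ 0.572 -0.135  0.097]
blue [307. 233.] 332 ztop 0.104 (array([521. ,  11.9]), array([53.4, 12.1]), 18.8) [0.52  0.012 0.102]
red [362. 201.] 76 ztop 0.153 (array([572.6, -87.7]), array([15.6, 17.3]), 47.4) [ 0.573 -0.088  0.151]
red [350. 205.] 82 ztop 0.153 (array([564.5, -65.2]), array([16.3, 17.4]), 63.7) [ 0.564 -0.065  0.151]
red [338. 209.] 79 ztop 0.153 (array([556.6, -42.8]), array([16.1, 17.2]), 72.5) [ 0.557 -0.043  0.151]
red [368. 217.] 75 ztop 0.153 (array([542.4, -97.4]), array([15.4, 16.7]), 45.2) [ 0.542 -0.098  0.151]
red [356. 222.] 77 ztop 0.154 (array([534.5, -75.4]), array([15.5, 17. ]), 21.9) [ 0.534 -0.075  0.151]
red [338. 228.] 154 ztop 0.153 (array([523.5, -4
[... 1291 characters left out ...]
556. , -42.7]), array([14.4, 18.7]), 75.5) [ 0.558 -0.042  0.149]
red [305. 243.] 54 ztop 0.152 (array([564.5, -64. ]), array([14.2, 19.3]), 73.9) [ 0.565 -0.064  0.149]
red [295. 248.] 53 ztop 0.151 (array([573.3, -86.9]), array([14.1, 17.9]), 76.4) [ 0.573 -0.087  0.148]
plat (array([545.1, -52.7]), array([204.1, 285. ]), 19.0) 6246 0.0510011862563135
holder (array([467.5, 203.8]), array([68.4, 50.8]), 10.2) 281 [402.70818505 217.82562278]
z102 (array([521.3,  13.6]), array([56.8, 14.2]), 18.4) 125 [334.912 232.792]
z102 (array([538.1, -35.1]), array([63.2, 65.7]), 18.0) 341 [322.28445748 244.26979472]
z102 (array([ 548.9, -100.4]), array([41.9, 14.7]), 17.8) 88 [286.61363636 255.05681818]
```

```bash
cat >> h.py <<'E'
from scipy.spatial.transform import Rotation as R
def pose(s):
    q=np.array(s["eef_rot"]);return np.array(s["eef_pos"]),R.from_quat(q[[1,2,3,0]])
def goto(s,xyz,yawz):
    """shift cm and rotvec so tool z lies along yaw (mod pi), tool y down"""
    p,r=pose(s);best=None
    for a in (yawz,yawz+np.pi):
        z=np.array([np.cos(a),np.sin(a),0]);y=np.array([0,0,-1.]);x=np.cross(y,z)
        rv=(R.from_matrix(np.stack([x,y,z],1))*r.inv()).as_rotvec()
        print("shift cm",((np.array(xyz)-p)*100).round(2),"rot",rv.round(3),"n",np.linalg.norm(rv).round(3))
def st(s):
    p,r=pose(s);M=r.as_matrix();print("t",round(s["time_s"],2),"p",p.round(4),"toolz",M[:,2].round(3),"tooly",M[:,1].round(3),"F",np.round(s["wrist_force"],2),"w",round(s["width"],3),"j",np.round(s["joints"],2))
E
python3 - <<'E'
from h import *
from bench import telemetry
s=telemetry.get_state();st(s);goto(s,[.471,.2025,.22],np.deg2rad(10.3))
from h import *
c=load("top0.npz");P=cloud(c);f=masks(c)["HSV"];g=(f[...,0]>40)&(f[...,0]<85)&(f[...,1]>120)&(P[...,1]>.1)
q=P[g];q=q[np.isfinite(q[:,0])&(q[:,0]>.3)];print(q.mean(0),q[:,2].max(),rect(q[q[:,2]>.06]))
E
```

```text
t 0.1 p [ 0.1313 -0.5081  0.2135] toolz [ 0.25  -0.968 -0.001] tooly [-0.     0.001 -1.   ] F [-0.12  0.25  0.21] w 1.003 j [-1.47  0.26 -0.05  1.26 -0.    1.42]
shift cm [33.97 71.06  0.65] rot [-1.000e-03 -1.000e-03  1.498e+00] n 1.498
shift cm [33.97 71.06  0.65] rot [-1.000e-03  1.000e-03 -1.644e+00] n 1.644
[ 0.60454789  0.40647153 -0.0875879 ] 0.10030931862450398 (array([381.4, 189.4]), array([20.5, 28.9]), 18.7)
```

```bash
python3 -m inch '[{"x":2.2,"y":4.7,"z":0.2,"wz":0.1,"gripper":-0.2},{"x":2.2,"y":4.7,"z":0.1,"wz":0.1,"gripper":-0.2},{"x":2.2,"y":4.7,"z":0.1,"wz":0.1,"gripper":-0.2},{"x":2.2,"y":4.7,"wz":0.1,"gripper":-0.2},{"x":2.2,"y":4.7,"wz":0.1,"gripper":-0.2}]'; python3 -m inch '[{"x":2.2,"y":4.7,"z":0.2,"wz":0.1,"gripper":-0.2},{"x":2.2,"y":4.7,"z":0.1,"wz":0.1,"gripper":-0.2},{"x":2.2,"y":4.7,"z":0.1,"wz":0.1,"gripper":-0.2},{"x":2.2,"y":4.7,"wz":0.1,"gripper":-0.2},{"x":2.2,"y":4.7,"wz":0.1,"gripper":-0.2}]'; python3 - <<'E'
from h import *
from bench import telemetry
s=telemetry.get_state();st(s);goto(s,[.471,.2025,.22],np.deg2rad(10.3))
E
```

```text
t 0.1 p [ 0.1313 -0.5081  0.2135] toolz [ 0.25  -0.968 -0.001] tooly [-0.     0.001 -1.   ] F [-0.12  0.25  0.21] w 1.003 j [-1.47  0.26 -0.05  1.26 -0.    1.42]
shift cm [33.97 71.06  0.65] rot [-1.000e-03 -1.000e-03  1.498e+00] n 1.498
shift cm [33.97 71.06  0.65] rot [-1.000e-03  1.000e-03 -1.644e+00] n 1.644invalid input at $[0]: expected keys wx, wy, wz, x, y, z, gripper
invalid input at $[0]: expected keys wx, wy, wz, x, y, z, gripper
```

All keys are required in each row.

```bash
python3 -m inch '[{"wx":0,"wy":0,"wz":0.1,"x":2.2,"y":4.7,"z":0.2,"gripper":-0.2},{"wx":0,"wy":0,"wz":0.1,"x":2.2,"y":4.7,"z":0.1,"gripper":-0.2},{"wx":0,"wy":0,"wz":0.1,"x":2.2,"y":4.7,"z":0.1,"gripper":-0.2},{"wx":0,"wy":0,"wz":0.1,"x":2.2,"y":4.7,"z":0.1,"gripper":-0.2},{"wx":0,"wy":0,"wz":0.1,"x":2.2,"y":4.7,"z":0,"gripper":-0.2}]'; python3 - <<'E'
from h import *
from bench import telemetry
s=telemetry.get_state();st(s);goto(s,[.471,.2025,.22],np.deg2rad(10.3))
E
```

```text
time_s: 0.72
eef_pos: [0.2419, -0.268, 0.2165]
eef_rot: [0.263, -0.263, 0.658, -0.655]
wrist_force: [1.8, -0.7, -0.6]
width: 0.599
t 0.72 p [ 0.2419 -0.268   0.2165] toolz [ 0.691 -0.723 -0.003] tooly [-0.002  0.003 -1.   ] F [ 1.75 -0.69 -0.63] w 0.599 j [-1.06 -0.02 -0.38  1.22  0.    1.32]
shift cm [22.91 47.05  0.35] rot [-0.002 -0.003  0.988] n 0.988
shift cm [22.91 47.05  0.35] rot [-0.004  0.003 -2.154] n 2.154
```

```bash
python3 -m inch '[{"wx":0,"wy":0,"wz":0.1,"x":2.3,"y":4.7,"z":0.1,"gripper":-0.2},{"wx":0,"wy":0,"wz":0.1,"x":2.3,"y":4.7,"z":0.1,"gripper":-0.2},{"wx":0,"wy":0,"wz":0.1,"x":2.3,"y":4.7,"z":0.1,"gripper":-0.2},{"wx":0,"wy":0,"wz":0.1,"x":2.3,"y":4.7,"z":0,"gripper":-0.2},{"wx":0,"wy":0,"wz":0.1,"x":2.3,"y":4.7,"z":0,"gripper":-0.2}]'; python3 -m inch '[{"wx":0,"wy":0,"wz":0.1,"x":2.3,"y":4.7,"z":0.1,"gripper":-0.2},{"wx":0,"wy":0,"wz":0.1,"x":2.3,"y":4.7,"z":0.1,"gripper":-0.2},{"wx":0,"wy":0,"wz":0.1,"x":2.3,"y":4.7,"z":0,"gripper":-0.2},{"wx":0,"wy":0,"wz":0.1,"x":2.3,"y":4.7,"z":0,"gripper":-0.2}]';  python3 - <<'E'
from h import *
from bench import telemetry
s=telemetry.get_state();st(s);goto(s,[.471,.2025,.22],np.deg2rad(10.3))
E
```

```text
time_s: 1.35
eef_pos: [0.3584, -0.0246, 0.2195]
eef_rot: [0.421, -0.422, 0.569, -0.567]
wrist_force: [1.2, -1.3, 0.2]
width: 0.596
time_s: 1.85
eef_pos: [0.4518, 0.1712, 0.2213]
eef_rot: [-0.529, 0.53, -0.469, 0.468]
wrist_force: [0.2, -1.3, -0.2]
width: 0.603
t 1.85 p [0.4518 0.1712 0.2213] toolz [ 0.993  0.122 -0.002] tooly [-0.002  0.    -1.   ] F [ 0.25 -1.26 -0.21] w 0.603 j [ 0.19  0.19 -0.13  1.26  0.    1.64]
shift cm [ 1.92  3.13 -0.13] rot [-0.    -0.002  0.058] n 0.058
shift cm [ 1.92  3.13 -0.13] rot [-3.000e-03  1.000e-03 -3.084e+00] n 3.084
```

```bash
python3 -m inch '[{"wx":0,"wy":0,"wz":0.06,"x":1.9,"y":3.1,"z":-0.1,"gripper":-0.2},{"wx":0,"wy":0,"wz":0,"x":0,"y":0,"z":0,"gripper":-0.2},{"wx":0,"wy":0,"wz":0,"x":0,"y":0,"z":0,"gripper":-0.2}]';  python3 - <<'E'
from h import *
from bench import telemetry,optics
s=telemetry.get_state();st(s);c=optics.read_camera("wrist")
np.savez("wrist1.npz",pos=s["eef_pos"],rot=s["eef_rot"],**c)
cv2.imwrite("pics/w1.png",c["frame"][:,:,::-1]);print(c["tool_from_camera"].round(3),c["intrinsics"].round(1))
goto(s,[.471,.2025,.22],np.deg2rad(10.3))
p,r=pose(s);W=np.eye(4);W[:3,:3]=r.as_matrix();W[:3,3]=p;W=W@c["tool_from_camera"]
P=cloud(c,W);m=masks(c)["orange"]
k,l,stt,ce=cv2.connectedComponentsWithStats(m.astype(np.uint8))
for i in range(1,k):
    if stt[i,4]<200: continue
    q=P[l==i];q=q[np.isfinite(q[:,0])];zt=np.percentile(q[:,2],95);t=q[q[:,2]>zt-.006];print(ce[i],stt[i],zt,rect(t))
E
```

```text
time_s: 2.22
eef_pos: [0.4711, 0.2059, 0.2187]
eef_rot: [-0.544, 0.546, -0.452, 0.449]
wrist_force: [1.1, -0.3, 0.4]
width: 0.601
t 2.23 p [0.4711 0.2059 0.2187] toolz [ 0.982  0.188 -0.004] tooly [-0.004 -0.    -1.   ] F [ 1.13 -0.31  0.38] w 0.601 j [ 0.25  0.25 -0.06  1.27  0.    1.63]
[[-0.     0.95   0.313 -0.081]
 [-0.001 -0.313  0.95  -0.159]
 [ 1.     0.     0.001 -0.001]
 [ 0.     0.     0.     1.   ]] [[427.2   0.  315.7]
 [  0.  427.2 243.7]
 [  0.    0.    1. ]]
shift cm [-0.01 -0.34  0.13] rot [ 0.    -0.004 -0.009] n 0.01
shift cm [-0.01 -0.34  0.13] rot [0.007 0.    3.132] n 3.132
[312.85619048 218.97571429] [ 291  194   45   50 2100] 0.10017481158090635 (array([467.8, 206.1]), array([29.6, 23.9]), 9.9)
[464.44858775 259.92399238] [ 408  216  111   88 6302] 0.1325028816836981 (array([576.1, 202.7]), array([42. , 33.2]), 4.1)
```

View pics/w1.png

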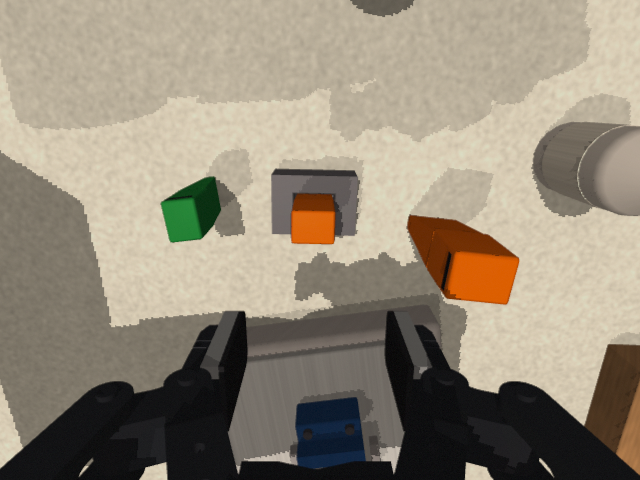

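```bash
python3 -m inch '[{"wx":0,"wy":0.004,"wz":-0.01,"x":-0.2,"y":0,"z":-4,"gripper":-0.2},{"wx":0,"wy":0,"wz":0,"x":0,"y":0,"z":-4,"gripper":-0.2},{"wx":0,"wy":0,"wz":0,"x":0,"y":0,"z":-2,"gripper":-0.2},{"wx":0,"wy":0,"wz":0,"x":0,"y":0,"z":0,"gripper":-0.2}]';  python3 - <<'E'
from h import *
from bench import telemetry,optics
s=telemetry.get_state();st(s);goto(s,[.469,.2055,.085],np.deg2rad(10.3))
E
```

```text
time_s: 2.78
eef_pos: [0.468, 0.202, 0.1177]
eef_rot: [-0.54, 0.542, -0.457, 0.454]
wrist_force: [0.5, -0.3, 0.9]
width: 0.598
t 2.77 p [0.468  0.202  0.1177] toolz [ 0.985  0.171 -0.006] tooly [-0.006  0.    -1.   ] F [ 0.46 -0.3   0.88] w 0.598 j [ 0.25  0.29 -0.28  1.01  0.    1.65]
shift cm [ 0.1   0.35 -3.27] rot [-0.    -0.006  0.008] n 0.01
shift cm [ 0.1   0.35 -3.27] rot [-0.009  0.    -3.134] n 3.134
```

```bash
python3 -m inch '[{"wx":0,"wy":-0.006,"wz":0.008,"x":0.1,"y":0.3,"z":-1.8,"gripper":-0.2},{"wx":0,"wy":0,"wz":0,"x":0,"y":0.1,"z":-1.4,"gripper":-0.2},{"wx":0,"wy":0,"wz":0,"x":0,"y":0,"z":0,"gripper":-0.2}]';  python3 - <<'E'
from h import *
from bench import telemetry,optics
s=telemetry.get_state();st(s);goto(s,[.469,.2055,.085],np.deg2rad(10.3))
E
```

```text
time_s: 3.15
eef_pos: [0.4701, 0.2049, 0.0878]
eef_rot: [0.543, -0.541, 0.453, -0.455]
wrist_force: [-0.2, -0.8, -0.3]
width: 0.597
t 3.15 p [0.4701 0.2049 0.0878] toolz [0.984 0.176 0.004] tooly [ 0.003  0.001 -1.   ] F [-0.24 -0.84 -0.27] w 0.597 j [ 0.25  0.31 -0.33  0.92  0.    1.65]
shift cm [-0.11  0.06 -0.28] rot [-0.001  0.003  0.003] n 0.004
shift cm [-0.11  0.06 -0.28] rot [ 5.000e-03  1.000e-03 -3.139e+00] n 3.139
```

```bash
python3 -m inch '[{"wx":0,"wy":0.003,"wz":0.003,"x":-0.1,"y":0.1,"z":-0.3,"gripper":0},{"wx":0,"wy":0,"wz":0,"x":0,"y":0,"z":0,"gripper":0.3},{"wx":0,"wy":0,"wz":0,"x":0,"y":0,"z":0,"gripper":0.6},{"wx":0,"wy":0,"wz":0,"x":0,"y":0,"z":0,"gripper":1},{"wx":0,"wy":0,"wz":0,"x":0,"y":0,"z":0,"gripper":1}]';  python3 - <<'E'
from h import *
from bench import telemetry,optics
s=telemetry.get_state();st(s)
E
```

```text
time_s: 3.78
eef_pos: [0.47, 0.206, 0.0865]
eef_rot: [0.544, -0.542, 0.453, -0.453]
wrist_force: [-0.3, 0.8, 0.2]
width: -0.003
t 3.77 p [0.47   0.206  0.0865] toolz [0.984 0.179 0.003] tooly [ 0.003  0.002 -1.   ] F [-0.28  0.85  0.2 ] w -0.003 j [ 0.25  0.32 -0.34  0.92  0.    1.64]
```

The width reads 0, so the grasp may have missed. I look before moving anything.

```bash
cat > look.py <<'E'
import sys
from h import *
from bench import telemetry,optics
s=telemetry.get_state();st(s)
tag=sys.argv[1]
for n in sys.argv[2:]:
    c=optics.read_camera(n);cv2.imwrite(f"pics/{n}{tag}.png",c["frame"][:,:,::-1]);np.savez(f"{n}{tag}.npz",pos=s["eef_pos"],rot=s["eef_rot"],**c)
E
python3 look.py 2 wrist scene top
python3 - <<'E'
import cv2
b=cv2.imread("pics/scene2.png")[100:330,290:470];cv2.imwrite("pics/cs2.png",cv2.resize(b,None,fx=2.6,fy=2.6))
E
```

```text
t 3.77 p [0.47   0.206  0.0865] toolz [0.984 0.179 0.003] tooly [ 0.003  0.002 -1.   ] F [-0.28  0.85  0.2 ] w -0.003 j [ 0.25  0.32 -0.34  0.92  0.    1.64]
```

View pics/wrist2.png

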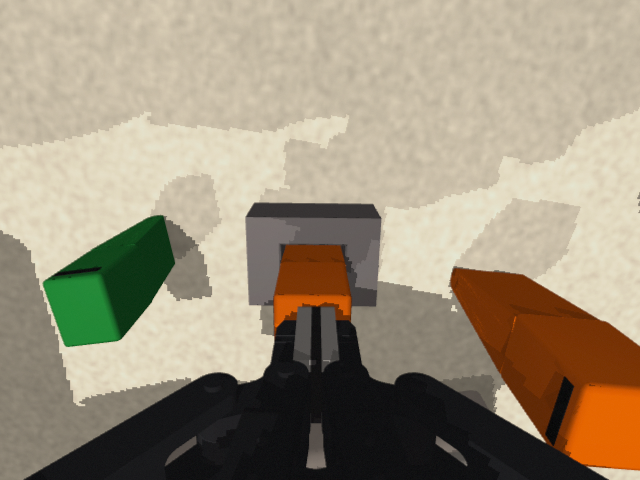

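View pics/cs2.png

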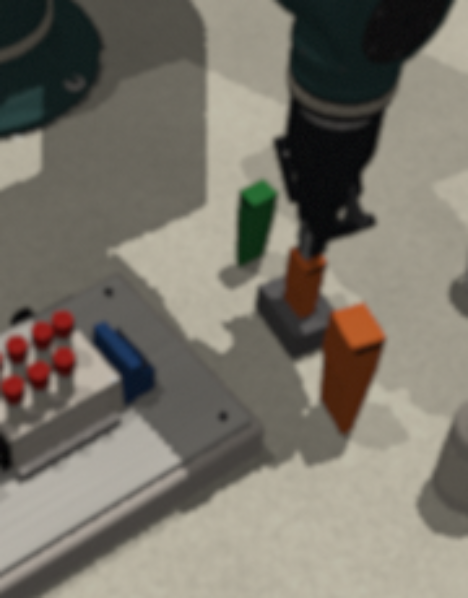

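```bash
python3 - <<'E'
from h import *
c=load("wrist2.npz");s=dict(eef_pos=c["pos"],eef_rot=c["rot"]);p,r=pose(s)
T=c["tool_from_camera"];K=c["intrinsics"]
for q in [(0,0,0),(0,.022,0),(0,-.01,0),(0,.0105,0)]:
    a=np.linalg.inv(T)@np.array([*q,1]);print(q,(K@a[:3]/a[2])[:2].round(),a[2].round(3))
Pt=cloud(c,T)
W=np.eye(4);W[:3,:3]=r.as_matrix();W[:3,3]=p;P=cloud(c,W@T)
for v in range(250,420,12):
    print(v,"left",P[v,290].round(4),"mid tool",Pt[v,305].round(4),Pt[v,330].round(4))
m=masks(c)["orange"]
k,l,stt,ce=cv2.connectedComponentsWithStats(m.astype(np.uint8))
for i in range(1,k):
    if stt[i,4]<200: continue
    q=P[l==i];q=q[np.isfinite(q[:,0])];zt=np.percentile(q[:,2],95);t=q[q[:,2]>zt-.006];print(ce[i],stt[i],zt,rect(t))
c=load("top2.npz");P=cloud(c);m=masks(c)["orange"]
k,l,stt,ce=cv2.connectedComponentsWithStats(m.astype(np.uint8))
for i in range(1,k):
    if stt[i,4]<15: continue
    q=P[l==i];q=q[np.isfinite(q[:,0])];zt=np.percentile(q[:,2],95);t=q[q[:,2]>zt-.006];print("top",ce[i],stt[i],zt,rect(t))
E
```

```text
(0, 0, 0) [317. 308.] 0.177
(0, 0.022, 0) [317. 287.] 0.197
(0, -0.01, 0) [318. 320.] 0.167
(0, 0.0105, 0) [317. 297.] 0.187
250 left [0.4549 0.2111 0.035 ] mid tool [-0.0079  0.0509 -0.0063] [-0.0073  0.0528  0.0068]
262 left [0.4558 0.2157 0.0643] mid tool [-0.0119  0.0227 -0.0056] [-0.0122  0.022   0.0058]
274 left [0.4565 0.2154 0.0775] mid tool [-0.0122  0.0075 -0.0052] [-0.0118  0.0085  0.0053]
286 left [0.4572 0.2155 0.0901] mid tool [-0.0119 -0.0041 -0.0049] [-0.0119 -0.0042  0.0049]
298 left [0.4578 0.215  0.0999] mid tool [-0.0108 -0.0129 -0.0048] [-0.0104 -0.0119  0.0047]
310 left [0.4586 0.2097 0.0992] mid tool [-0.0113 -0.0237 -0.0045] [-0.0111 -0.0232  0.0043]
322 left [0.4591 0.2112 0.1111] mid tool [-0.011  -0.0318 -0.0043] [-0.0108 -0.0314  0.0041]
334 left [0.4595 0.2118 0.1204] mid tool [-0.0116 -0.0407 -0.0041] [-0.0108 -0.0392  0.0038]
346 left [0.4599 0.2112 0.1266] mid tool [-0.011  -0.0466 -0.004 ] [-0.011  -0.0467  0.0036]
358 left [0.4602 0.2114 0.1336] mid tool [-0.0117 -0.0541 -0.0038] [-0.0103 -0.0519  0.0034]
370 left [0.46   0.2182 0.1495] mid tool [-0.
[... 354 characters left out ...]
721] mid tool [-0.0008 -0.0657 -0.0036] [-0.0103 -0.0768  0.0026]
[311.40492077 281.68432027] [ 273  245   79   90 4796] 0.09975663934495511 (array([467.4, 209.1]), array([30.1, 18.1]), 9.9)
[559.15293145 364.36233414] [  451   268   189   202 21781] 0.13213278870982412 (array([550.4, 205.7]), array([34. , 73.9]), 81.3)
top [289.12581025  72.44519741] [ 257   40   66   66 3394] 0.05339671557812731 (array([859.8,  57.3]), array([127.7, 123.8]), 8.8)
top [207.6827957  198.68817204] [199 188  18  23 372] 0.13492797619196675 (array([578.6, 199.5]), array([40.4, 31.7]), 6.5)
top [211.23333333 262.4       ] [207 258   8   8  30] 0.10974067690660849 (array([459.4, 197.4]), array([0.2, 0. ]), 178.4)
```

```bash
python3 - <<'E'
from h import *
c=load("wrist1.npz");T=c["tool_from_camera"];Pt=cloud(c,T)
for u in (228,235,240,392,398,405):
    col=Pt[:,u];z=c["z_map"][:,u];near=np.where((z>0)&(z<.22))[0]
    print(u,near[:1],[col[v].round(4).tolist() for v in near[:12:3]])
b=Pt[(c["z_map"]>0)&(c["z_map"]<.21)]
print("max tool y of gripper",np.percentile(b[:,1],[99,99.9,100]))
c=load("wrist2.npz");Pt=cloud(c,T);m=~masks(c)["orange"];f=(c["z_map"]>0)&(c["z_map"]<.2)&(masks(c)["HSV"][...,2]<60)
print(np.percentile(Pt[f][:,1],[99,100]), Pt[f][:,2].min(),Pt[f][:,2].max())
E
python3 - <<'E'
import cv2
a=cv2.imread("pics/wrist2.png")[220:420,230:400];cv2.imwrite("pics/cw2.png",cv2.resize(a,None,fx=3,fy=3,interpolation=cv2.INTER_NEAREST))
E
```

```text
228 [311] [[-0.011, -0.0239, -0.0316], [-0.011, -0.0261, -0.0312], [-0.0115, -0.0292, -0.0305], [-0.0114, -0.0311, -0.0302]]
235 [311] [[-0.0109, -0.0237, -0.0292], [-0.0111, -0.0263, -0.0287], [-0.0112, -0.0286, -0.0283], [-0.0114, -0.0311, -0.0278]]
240 [311] [[-0.0114, -0.0246, -0.0272], [-0.0115, -0.027, -0.0268], [-0.0108, -0.0279, -0.0267], [-0.0109, -0.0301, -0.0263]]
392 [311] [[-0.0113, -0.0244, 0.0261], [-0.0114, -0.0268, 0.0256], [-0.0113, -0.0288, 0.0253], [-0.0111, -0.0306, 0.025]]
398 [311] [[-0.0111, -0.024, 0.0282], [-0.0107, -0.0255, 0.028], [-0.0111, -0.0284, 0.0274], [-0.0115, -0.0312, 0.0269]]
405 [311] [[-0.0111, -0.024, 0.0307], [-0.0107, -0.0254, 0.0305], [-0.0115, -0.0292, 0.0296], [-0.0113, -0.031, 0.0293]]
max tool y of gripper [-0.02642236 -0.02128176 -0.01892664]
[0.01788959 0.03055531] -0.10335588111833054 0.08528163700152266
```

View pics/cw2.png

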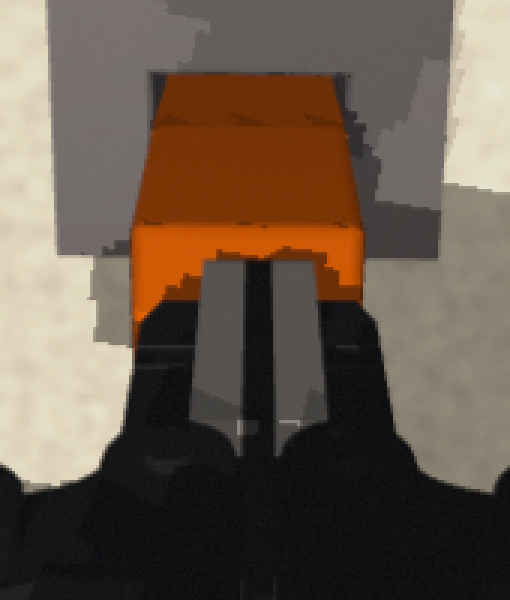

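The wrist depth shows the shut fingertips about 18–20 mm behind the reported TCP, just above the wedge's head. The spec puts them 22 mm ahead. The wedge has not moved. I check this against the scene camera.

```bash
python3 - <<'E'
from h import *
c=load("scene2.npz");P=cloud(c);V=masks(c)["HSV"]
dark=(V[...,2]<75)&(V[...,1]<140)&(abs(P[...,0]-.47)<.035)&(abs(P[...,1]-.206)<.025)&(P[...,2]>.04)
q=P[dark];print(len(q),np.sort(q[:,2])[:10].round(3))
vs,us=np.where(dark);i=np.argsort(P[dark][:,2])[:10];print([(us[k],vs[k],V[vs[k],us[k]].tolist()) for k in i])
c=load("wrist2.npz");Pt=cloud(c,c["tool_from_camera"])
for v in range(300,318,2): print(v,[ (Pt[v,u]*1000).round(1).tolist() for u in (300,332)], c["frame"][v,300])
E
```

```text
954 [0.107 0.109 0.109 0.109 0.109 0.111 0.112 0.112 0.112 0.113]
[(np.int64(408), np.int64(199), [8, 97, 63]), (np.int64(407), np.int64(199), [8, 106, 72]), (np.int64(406), np.int64(198), [8, 95, 70]), (np.int64(405), np.int64(196), [9, 106, 58]), (np.int64(408), np.int64(198), [0, 20, 50]), (np.int64(406), np.int64(196), [8, 20, 50]), (np.int64(409), np.int64(198), [6, 67, 38]), (np.int64(406), np.int64(197), [8, 48, 59]), (np.int64(407), np.int64(198), [10, 39, 59]), (np.int64(408), np.int64(197), [90, 6, 45])]
300 [[-9.4, -11.6, -6.7], [-9.8, -12.6, 5.4]] [207  89   3]
302 [[-9.0, -12.6, -6.7], [-9.1, -12.8, 5.4]] [208  90   6]
304 [[-8.8, -13.9, -6.6], [-8.6, -13.3, 5.4]] [208  89   3]
306 [[-7.6, -13.1, -6.7], [-7.7, -13.2, 5.4]] [150  78  32]
308 [[-11.6, -22.8, -6.3], [-11.5, -22.5, 5.1]] [85 82 79]
310 [[-11.5, -24.0, -6.2], [-11.3, -23.7, 5.0]] [87 84 82]
312 [[-11.4, -25.3, -6.2], [-10.9, -24.4, 5.0]] [86 82 81]
314 [[-11.2, -26.5, -6.2], [-10.9, -25.8, 4.9]] [86 84 80]
316 [[-11.6, -28.7, -6.1], [-10.6, -26.8, 4.9]] [86 83 81]
```

Two views agree: the shut tips are at tool y ≈ -22 mm (z ≈ 0.108) and the pads' middle is at ≈ -41 mm, so the fingers stand 44 mm farther back than stated. I open, shift -2 mm in x, and go down about 46 mm.

```bash
python3 -m inch '[{"wx":0,"wy":0.003,"wz":0,"x":-0.2,"y":0,"z":0.5,"gripper":-0.3},{"wx":0,"wy":0,"wz":0,"x":0,"y":0,"z":0,"gripper":-0.3},{"wx":0,"wy":0,"wz":0,"x":0,"y":0,"z":0,"gripper":-0.3},{"wx":0,"wy":0,"wz":0,"x":0,"y":0,"z":0,"gripper":-0.3},{"wx":0,"wy":0,"wz":0,"x":0,"y":0,"z":0,"gripper":-0.3}]'; python3 look.py 3 wrist;  python3 - <<'E'
from h import *
from bench import telemetry
goto(telemetry.get_state(),[.468,.206,.0405],np.deg2rad(10.1))
E
```

```text
time_s: 4.55
eef_pos: [0.4678, 0.206, 0.0918]
eef_rot: [0.543, -0.543, 0.454, -0.453]
wrist_force: [0.1, -0.1, 0.2]
width: 0.65
t 4.55 p [0.4678 0.206  0.0918] toolz [ 0.984  0.179 -0.001] tooly [-0.001  0.002 -1.   ] F [ 0.15 -0.12  0.23] w 0.65 j [ 0.25  0.31 -0.33  0.93  0.    1.65]
shift cm [ 0.02 -0.   -5.13] rot [-0.002 -0.001 -0.004] n 0.004
shift cm [ 0.02 -0.   -5.13] rot [ 1.000e-03 -2.000e-03  3.138e+00] n 3.138
```

View pics/wrist3.png

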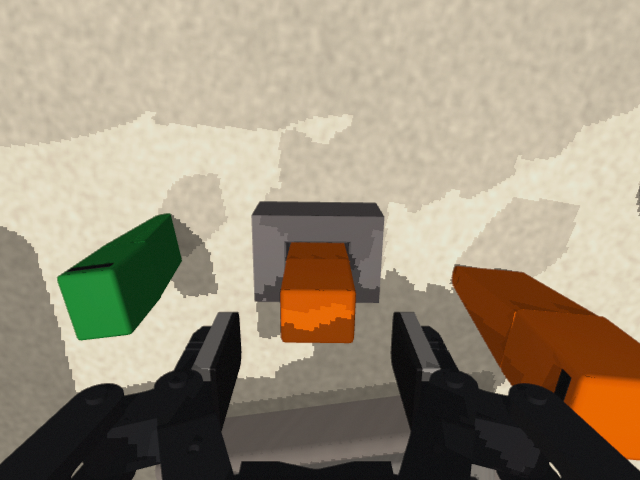

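The head (318,316) sits centred between the open tips (239 and 392, row 312). Going down.

```bash
python3 -m inch '[{"wx":0,"wy":0,"wz":0,"x":0,"y":0,"z":-1.8,"gripper":-0.3},{"wx":0,"wy":0,"wz":0,"x":0,"y":0,"z":-1.8,"gripper":-0.3},{"wx":0,"wy":0,"wz":0,"x":0,"y":0,"z":-1.0,"gripper":-0.3},{"wx":0,"wy":0,"wz":0,"x":0,"y":0,"z":0,"gripper":-0.3}]'; python3 - <<'E'
from h import *
from bench import telemetry
s=telemetry.get_state();st(s);goto(s,[.468,.206,.0405],np.deg2rad(10.1))
E
```

```text
time_s: 5.1
eef_pos: [0.4681, 0.2061, 0.0449]
eef_rot: [0.543, -0.542, 0.453, -0.453]
wrist_force: [0.7, -0.0, -0.6]
width: 0.652
t 5.1 p [0.4681 0.2061 0.0449] toolz [0.984 0.179 0.   ] tooly [-0.     0.002 -1.   ] F [ 0.69 -0.04 -0.59] w 0.652 j [ 0.25  0.35 -0.41  0.81  0.    1.65]
shift cm [-0.01 -0.01 -0.44] rot [-0.002 -0.    -0.003] n 0.004
shift cm [-0.01 -0.01 -0.44] rot [ 0.000e+00 -3.000e-03  3.138e+00] n 3.138
```

```bash
python3 -m inch '[{"wx":0,"wy":0,"wz":0,"x":0,"y":0,"z":-0.4,"gripper":-0.2},{"wx":0,"wy":0,"wz":0,"x":0,"y":0,"z":0,"gripper":0.2},{"wx":0,"wy":0,"wz":0,"x":0,"y":0,"z":0,"gripper":0.5},{"wx":0,"wy":0,"wz":0,"x":0,"y":0,"z":0,"gripper":1},{"wx":0,"wy":0,"wz":0,"x":0,"y":0,"z":0,"gripper":1}]'; python3 look.py 4 wrist; python3 - <<'E'
from h import *
from bench import telemetry
s=telemetry.get_state();st(s)
E
```

```text
time_s: 5.72
eef_pos: [0.469, 0.2063, 0.0421]
eef_rot: [0.544, -0.542, 0.453, -0.453]
wrist_force: [-0.9, 0.7, -1.2]
width: 0.348
t 5.72 p [0.469  0.2063 0.0421] toolz [0.984 0.179 0.002] tooly [ 0.002  0.002 -1.   ] F [-0.9   0.72 -1.23] w 0.348 j [ 0.25  0.36 -0.41  0.8   0.    1.65]
t 5.78 p [0.469  0.2063 0.0421] toolz [0.984 0.179 0.002] tooly [ 0.002  0.002 -1.   ] F [-0.43  0.13 -0.06] w 0.348 j [ 0.25  0.36 -0.41  0.8   0.    1.65]
```

View pics/wrist4.png

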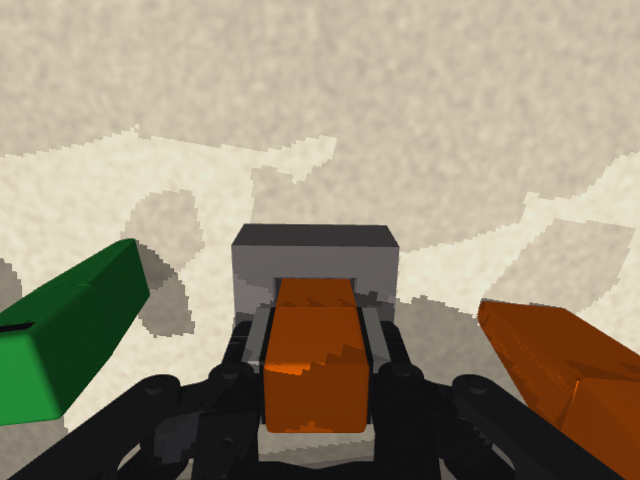

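Gripped: the opening is 29.6 mm, against a 30 mm head. I lift it straight out, then move beside the slot (not over it) and look.

```bash
python3 -m inch '[{"wx":0,"wy":0,"wz":0,"x":0,"y":0,"z":2,"gripper":1},{"wx":0,"wy":0,"wz":0,"x":0,"y":0,"z":3,"gripper":1},{"wx":0,"wy":0,"wz":0,"x":0,"y":0,"z":4,"gripper":1},{"wx":0,"wy":0,"wz":0,"x":0,"y":0,"z":4,"gripper":1},{"wx":0,"wy":0,"wz":0,"x":0,"y":0,"z":1,"gripper":1}]'; python3 - <<'E'
from h import *
from bench import telemetry
s=telemetry.get_state();st(s);goto(s,[.468,-.018,.175],np.deg2rad(19))
E
```

```text
time_s: 6.4
eef_pos: [0.4675, 0.2059, 0.1853]
eef_rot: [0.543, -0.543, 0.454, -0.453]
wrist_force: [-0.0, -0.3, -1.1]
width: 0.343
t 6.4 p [0.4675 0.2059 0.1853] toolz [ 0.984  0.179 -0.   ] tooly [-0.001  0.002 -1.   ] F [-0.   -0.29 -1.1 ] w 0.343 j [ 0.25  0.25 -0.15  1.18  0.    1.65]
shift cm [  0.05 -22.39  -1.03] rot [-0.001 -0.001  0.152] n 0.152
shift cm [  0.05 -22.39  -1.03] rot [-1.00e-03  2.00e-03 -2.99e+00] n 2.99
```

```bash
python3 -m inch '[{"wx":0,"wy":0,"wz":0.03,"x":0,"y":-4.5,"z":0,"gripper":1},{"wx":0,"wy":0,"wz":0.03,"x":0,"y":-4.5,"z":0,"gripper":1},{"wx":0,"wy":0,"wz":0.03,"x":0,"y":-4.5,"z":0,"gripper":1},{"wx":0,"wy":0,"wz":0.03,"x":0,"y":-4.5,"z":0,"gripper":1},{"wx":0,"wy":0,"wz":0.03,"x":0,"y":-4.0,"z":0,"gripper":1}]';python3 -m inch '[{"wx":0,"wy":0,"wz":0,"x":0,"y":0,"z":0,"gripper":1},{"wx":0,"wy":0,"wz":0,"x":0,"y":0,"z":0,"gripper":1},{"wx":0,"wy":0,"wz":0,"x":0,"y":0,"z":0,"gripper":1}]'; python3 look.py 5 wrist top; python3 - <<'E'
from h import *
from bench import telemetry
s=telemetry.get_state();goto(s,[.468,-.018,.175],np.deg2rad(19))
E
```

```text
time_s: 7.02
eef_pos: [0.466, -0.018, 0.1828]
eef_rot: [-0.577, 0.577, -0.41, 0.407]
wrist_force: [0.3, -0.1, -0.5]
width: 0.344
time_s: 7.4
eef_pos: [0.4653, -0.0191, 0.1813]
eef_rot: [-0.576, 0.577, -0.411, 0.407]
wrist_force: [-0.1, 0.3, -0.8]
width: 0.343
t 7.4 p [ 0.4653 -0.0191  0.1813] toolz [ 0.944  0.33  -0.004] tooly [-0.005  0.003 -1.   ] F [-0.07  0.29 -0.83] w 0.343 j [-0.22  0.18 -0.25  1.15  0.    1.02]
shift cm [ 0.27  0.1  -0.64] rot [-0.003 -0.005 -0.005] n 0.008
shift cm [ 0.27  0.1  -0.64] rot [ 0.008 -0.004  3.136] n 3.136
```

View pics/wrist5.png

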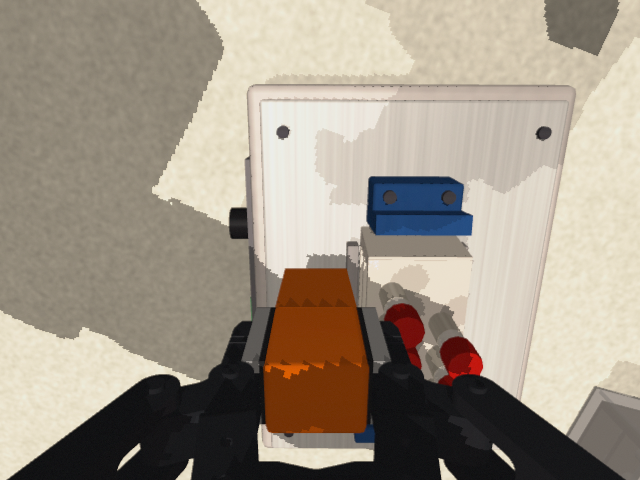

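Wrist view: the jaw's top inner edge is at row ≈235 and the rack's end edge at row ≈256 (columns 370–470), with the slot between them. I measure both edges and where the wedge sits in the hand.

```bash
cat > slot.py <<'E'
import sys
from h import *
c=load(sys.argv[1]);s=dict(eef_pos=c["pos"],eef_rot=c["rot"]);p,r=pose(s)
W=np.eye(4);W[:3,:3]=r.as_matrix();W[:3,3]=p;W=W@c["tool_from_camera"];P=cloud(c,W)
u0,u1,v0,v1=[int(a) for a in sys.argv[2:6]]
B=masks(c)["blue"];je=[];re=[];hz=[]
for u in range(u0,u1,4):
    b=np.where(B[v0:v1,u])[0]
    if not len(b): continue
    vj=v0+b.max()+.5
    # rack edge: first row below with z near .102
    col=P[int(vj)+4:int(vj)+60,u,2];w=np.where(abs(col-.102)<.002)[0]
    g=c["frame"][int(vj)+4:int(vj)+45,u].astype(float).sum(1);d=np.diff(g);vr=int(vj)+4+d.argmax()+.5
    je.append(ray(c,u,vj,.102,W)[:2]);re.append(ray(c,u,vr,.102,W)[:2]);hz.append((u,vj,vr,int(vj)+4+(w[0] if len(w) else -1),P[int(vj)-4,u,2].round(4),P[int(vr)+5,u,2].round(4)))
print(hz[::3])
je=np.array(je)*1000;re=np.array(re)*1000
def fit(a):
    vx,vy,x0,y0=cv2.fitLine(a.astype(np.float32),cv2.DIST_HUBER,0,.01,.01).ravel();
    if vx<0: vx,vy=-vx,-vy
    return np.array([x0,y0]),np.degrees(np.arctan2(vy,vx))
(a,ta),(b,tb)=fit(je),fit(re);print("jaw edge",a.round(1),ta.round(2),"rack edge",b.round(1),tb.round(2))
th=np.deg2rad(19.0);ex=np.array([np.cos(th),np.sin(th)]);ey=np.array([-ex[1],ex[0]])
print("slot-y of jaw",(a@ey).round(2),"rack",(b@ey).round(2),"mouth",((a-b)@ey).round(2),"mid",((a+b)@ey/2).round(2))
for col,name,z in((B,"jaw",.102),):
    m=B.copy();m[:v0]=0;m[v1:]=0;m[:,:u0-30]=0;m[:,u1+30:]=0;q=P[m&(abs(P[...,2]-.102)<.004)];print("jaw top slot-x range",(q[:,:2]@ex*1000).min().round(1),(q[:,:2]@ex*1000).max().round(1),q[:,2].mean(),rect(q))
q=P[(abs(P[...,2]-.102)<.004)&~B];q=q[abs(q[:,1]+.03)<.05]
print("rack top",np.median(q[:,2]),"slotx",np.percentile(q[:,:2]@ex*1000,[1,99]))
m=masks(c)["orange"];k,l,stt,ce=cv2.connectedComponentsWithStats(m.astype(np.uint8));i=1+stt[1:,4].argmax()
Pt=cloud(c,c["tool_from_camera"]);q=Pt[l==i];q=q[np.isfinite(q[:,0])]*1000
t=q[q[:,1]<np.percentile(q[:,1],2)+4];print("wedge in tool: top y",np.percentile(q[:,1],3).round(1),"top face x",np.percentile(t[:,0],[1,99]).round(1),"z",np.percentile(t[:,2],[1,99]).round(1))
for y in range(-55,45,10):
    e=q[abs(q[:,1]-y)<3];
    if len(e)>20: print(y,"front x",np.median(e[:,0]).round(1),"z",np.percentile(e[:,2],[2,98]).round(1))
print("TCP slot xy",(p[:2]*1000@ex).round(1),(p[:2]*1000@ey).round(1))
E
python3 slot.py wrist5.npz 376 466 170 245
```

```text
[(376, np.float64(234.5), np.float64(256.5), np.int64(257), np.float64(0.101), np.float64(0.1011)), (388, np.float64(234.5), np.float64(256.5), np.int64(256), np.float64(0.1007), np.float64(0.1016)), (400, np.float64(234.5), np.float64(256.5), np.int64(257), np.float64(0.1009), np.float64(0.1014)), (412, np.float64(234.5), np.float64(256.5), np.int64(256), np.float64(0.1015), np.float64(0.101)), (424, np.float64(234.5), np.float64(256.5), np.int64(256), np.float64(0.1026), np.float64(0.1005)), (436, np.float64(234.5), np.float64(256.5), np.int64(255), np.float64(0.0994), np.float64(0.1013)), (448, np.float64(234.5), np.float64(256.5), np.int64(255), np.float64(0.1007), np.float64(0.1017)), (460, np.float64(234.5), np.float64(256.5), np.int64(257), np.float64(0.1003), np.float64(0.1018))]
jaw edge [522.2   9.5] 19.37 rack edge [527.7  -3. ] 19.38
slot-y of jaw -161.01 rack -174.63 mouth 13.62 mid -167.82
jaw top slot-x range 467.2 523.7 0.10068713700298819 (array([519. ,  14.5]), array([56.4, 12.3]), 19.7)
rack top 0.101318563541369 slotx [464.32870836 525.4508105 ]
wedge in tool: top y -58.2 top face x [-12.   11.3] z [-15.2  13.8]
-55 front x -2.7 z [-14.9  13.5]
-45 front x -11.6 z [-14.7  13.3]
-35 front x -11.6 z [-14.6  13.2]
-25 front x -11.6 z [-14.5  13.2]
-15 front x -9.5 z [-14.9  13.5]
-5 front x -8.4 z [-14.8  13.4]
5 front x -7.4 z [-14.8  13.3]
15 front x -6.4 z [-14.7  13.3]
25 front x -5.4 z [-14.7  13.3]
35 front x -4.6 z [-14.4  13.5]
TCP slot xy 433.7 -169.5
```

```bash
python3 -m inch '[{"wx":-0.003,"wy":-0.005,"wz":0,"x":3,"y":1.2,"z":0,"gripper":1},{"wx":0,"wy":0,"wz":0,"x":2.5,"y":0.9,"z":0,"gripper":1},{"wx":0,"wy":0,"wz":0,"x":0.3,"y":0.1,"z":0,"gripper":1},{"wx":0,"wy":0,"wz":0,"x":0,"y":0,"z":0,"gripper":1}]'; python3 - <<'E'
from h import *
from bench import telemetry
s=telemetry.get_state();st(s);goto(s,[.5234,.0033,.150],np.deg2rad(19.3))
E
```

```text
time_s: 8.0
eef_pos: [0.5241, 0.0058, 0.1813]
eef_rot: [-0.577, 0.578, -0.408, 0.408]
wrist_force: [-0.8, -0.3, 0.1]
width: 0.342
t 8.0 p [0.5241 0.0058 0.1813] toolz [ 0.943  0.334 -0.   ] tooly [-0.    -0.001 -1.   ] F [-0.77 -0.33  0.14] w 0.342 j [-0.14  0.27 -0.12  1.17 -0.    1.09]
shift cm [-0.07 -0.25 -3.13] rot [ 0.001 -0.    -0.003] n 0.003
shift cm [-0.07 -0.25 -3.13] rot [0.000e+00 1.000e-03 3.138e+00] n 3.138
```

```bash
python3 -m inch '[{"wx":0,"wy":0,"wz":-0.003,"x":-0.1,"y":-0.25,"z":-1.2,"gripper":1},{"wx":0,"wy":0,"wz":0,"x":0,"y":0,"z":-1.2,"gripper":1},{"wx":0,"wy":0,"wz":0,"x":0,"y":0,"z":-0.5,"gripper":1},{"wx":0,"wy":0,"wz":0,"x":0,"y":0,"z":0,"gripper":1}]'; python3 look.py 6 wrist scene; python3 - <<'E'
from h import *
from bench import telemetry
s=telemetry.get_state();goto(s,[.5234,.0033,.140],np.deg2rad(19.3))
b=cv2.imread("pics/scene6.png")[130:300,250:430];cv2.imwrite("pics/cs6.png",cv2.resize(b,None,fx=3.3,fy=3.3))
E
```

```text
time_s: 8.5
eef_pos: [0.521, 0.0028, 0.15]
eef_rot: [-0.576, 0.577, -0.41, 0.409]
wrist_force: [-0.0, 0.4, 0.0]
width: 0.346
t 8.5 p [0.521  0.0028 0.15  ] toolz [ 0.944  0.33  -0.002] tooly [-0.001 -0.001 -1.   ] F [-0.04  0.38  0.02] w 0.346 j [-0.15  0.29 -0.19  1.09 -0.    1.08]
shift cm [ 0.2   0.05 -1.05] rot [ 0.001 -0.001  0.001] n 0.001
shift cm [ 0.2   0.05 -1.05] rot [-1.000e-03 -1.000e-03 -3.141e+00] n 3.141
```

View pics/wrist6.png

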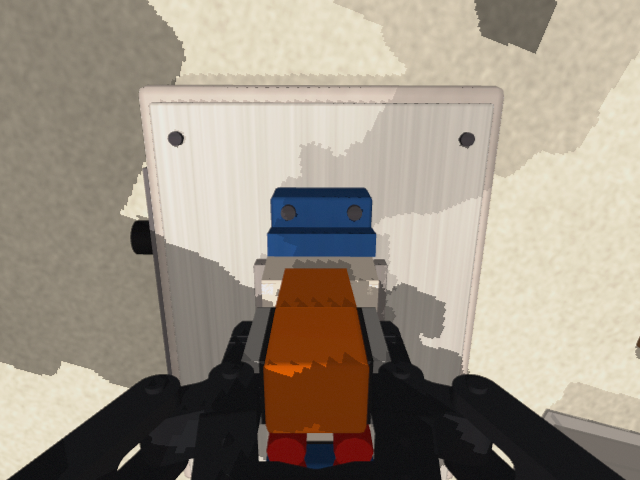

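View pics/cs6.png

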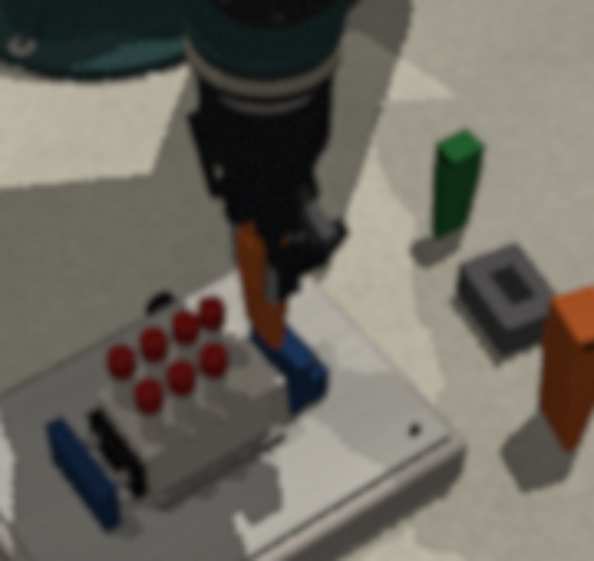

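```bash
cat > rel.py <<'E'
import sys
from h import *
c=load(sys.argv[1]);s=dict(eef_pos=c["pos"],eef_rot=c["rot"]);p,r=pose(s)
T=c["tool_from_camera"];W=np.eye(4);W[:3,:3]=r.as_matrix();W[:3,3]=p;W=W@T;Mi=r.as_matrix().T
B=masks(c)["blue"];g=c["frame"].astype(float).sum(2);P=cloud(c,W)
for u in [int(x) for x in sys.argv[2].split(",")]:
    b=np.where(B[:300,u])[0];vj=b.max()+.5
    seg=g[int(vj)+4:int(vj)+45,u];vr=int(vj)+4+np.diff(seg).argmax()+.5
    zz=P[int(vj)+2:int(vj)+45,u,2];w=np.where(abs(zz-.102)<.0025)[0]
    tj=Mi@(ray(c,u,vj,.102,W)-p)*1000;tr=Mi@(ray(c,u,vr,.102,W)-p)*1000
    print(u,vj,vr,"zrow",int(vj)+2+(w[0] if len(w) else -99),"jaw tool x,z",tj[[0,2]].round(1),"rack",tr[[0,2]].round(1),"mid x",((tj+tr)/2)[0].round(2))
m=B.copy();m[300:]=0;q=P[m&(abs(P[...,2]-.102)<.004)];q=(q-p)@Mi.T*1000;print("jaw top tool z",np.percentile(q[:,2],[1,99]).round(1))
m=masks(c)["orange"];Pt=cloud(c,T);k,l,stt,ce=cv2.connectedComponentsWithStats(m.astype(np.uint8));i=1+stt[1:,4].argmax();q=Pt[l==i]*1000
for y in (25,30,34,36): e=q[abs(q[:,1]-y)<1];print(y,"front x",np.median(e[:,0]).round(2),"z",np.percentile(e[:,2],[2,98]).round(1)) if len(e) else 0
E
python3 rel.py wrist6.npz 266,270,274,360,366,370
```

```text
Traceback (most recent call last):
  File "rel.py", line 7, in <module>
    b=np.where(B[:300,u])[0];vj=b.max()+.5
                                ~~~~~^^
ValueError: zero-size array to reduction operation maximum which has no identity
```

```bash
python3 rel.py wrist6.npz 270,273,276,356,362,370
```

```text
270 255.5 279.5 zrow 278 jaw tool x,z [ -6.  -24.2] rack [  7.4 -24.6] mid x 0.7
273 255.5 279.5 zrow 278 jaw tool x,z [ -6.  -22.7] rack [  7.4 -23.1] mid x 0.69
276 255.5 295.5 zrow 278 jaw tool x,z [ -6.  -21.1] rack [ 16.6 -21.8] mid x 5.3
356 255.5 279.5 zrow 280 jaw tool x,z [-6.  20.2] rack [ 7.4 20.6] mid x 0.66
362 255.5 280.5 zrow 279 jaw tool x,z [-6.  23.3] rack [ 7.9 23.7] mid x 0.94
370 255.5 280.5 zrow 279 jaw tool x,z [-6.  27.4] rack [ 7.9 27.9] mid x 0.94
jaw top tool z [-24.8  29.3]
25 front x -5.44 z [-14.9  13. ]
30 front x -4.91 z [-14.6  13.3]
34 front x -4.32 z [-14.3  11.6]
```

The slot middle is at tool x +0.7 mm and the wedge point's middle at about +0.6 mm, so it is centred across the slot. I move 2.5 mm along the slot to centre it in x and lower carefully.

```bash
python3 -m inch '[{"wx":0,"wy":0,"wz":0,"x":0.24,"y":0.08,"z":-0.4,"gripper":1},{"wx":0,"wy":0,"wz":0,"x":0,"y":0,"z":-0.3,"gripper":1},{"wx":0,"wy":0,"wz":0,"x":0,"y":0,"z":-0.2,"gripper":1},{"wx":0,"wy":0,"wz":0,"x":0,"y":0,"z":0,"gripper":1}]'; python3 look.py 7 wrist;python3 rel.py wrist7.npz 258,262,266,356,362,366
```

```text
time_s: 9.1
eef_pos: [0.5244, 0.0037, 0.1413]
eef_rot: [-0.576, 0.577, -0.409, 0.409]
wrist_force: [0.6, 0.3, -0.0]
width: 0.343
t 9.1 p [0.5244 0.0037 0.1413] toolz [ 0.944  0.33  -0.   ] tooly [ 0.    -0.001 -1.   ] F [ 0.56  0.25 -0.01] w 0.343 j [-0.15  0.3  -0.2   1.07 -0.    1.09]Traceback (most recent call last):
  File "rel.py", line 7, in <module>
    b=np.where(B[:300,u])[0];vj=b.max()+.5
                                ~~~~~^^
    return umr_maximum(a, axis, None, out, keepdims, initial, where)
ValueError: zero-size array to reduction operation maximum which has no identity
```

```bash
python3 rel.py wrist7.npz 268,272,356,360,364
python3 - <<'E'
import cv2
a=cv2.imread("pics/wrist7.png")[200:330,240:400];cv2.imwrite("pics/cw7.png",cv2.resize(a,None,fx=4,fy=4,interpolation=cv2.INTER_NEAREST))
E
```

```text
268 261.5 286.5 zrow 285 jaw tool x,z [ -6.  -24.3] rack [  7.5 -24.8] mid x 0.77
272 261.5 299.5 zrow 284 jaw tool x,z [ -6.  -22.3] rack [ 14.8 -23. ] mid x 4.39
356 261.5 286.5 zrow 286 jaw tool x,z [-6.  19.4] rack [ 7.5 19.8] mid x 0.76
360 261.5 286.5 zrow 285 jaw tool x,z [-6.  21.4] rack [ 7.5 21.8] mid x 0.76
364 261.5 286.5 zrow 285 jaw tool x,z [-6.  23.3] rack [ 7.5 23.8] mid x 0.76
jaw top tool z [-28.3  25.8]
25 front x -5.43 z [-15.1  13.6]
30 front x -4.92 z [-15.   13.3]
34 front x -4.44 z [-14.7  13.8]
```

View pics/cw7.png

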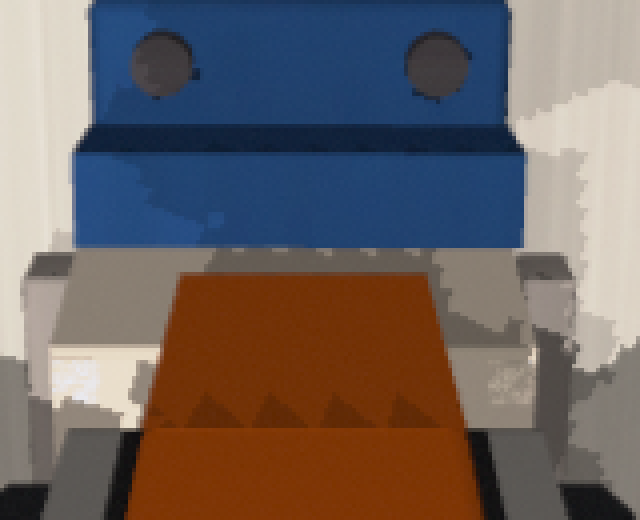

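The point hangs centred over the slot mouth, with gaps of about 1.6 mm to the jaw and 1.9 mm to the rack. Lowering in small steps and watching the force.

```bash
python3 -m inch '[{"wx":0,"wy":0,"wz":0,"x":0,"y":0,"z":-0.4,"gripper":1},{"wx":0,"wy":0,"wz":0,"x":0,"y":0,"z":-0.4,"gripper":1},{"wx":0,"wy":0,"wz":0,"x":0,"y":0,"z":-0.3,"gripper":1},{"wx":0,"wy":0,"wz":0,"x":0,"y":0,"z":0,"gripper":1}]'; python3 - <<'E'
from h import *
from bench import telemetry
s=telemetry.get_state();st(s);goto(s,[.5244,.0037,.122],np.deg2rad(19.3))
E
```

```text
time_s: 9.65
eef_pos: [0.5244, 0.0037, 0.1296]
eef_rot: [-0.576, 0.577, -0.409, 0.41]
wrist_force: [-1.4, -0.1, -0.4]
width: 0.343
t 9.65 p [0.5244 0.0037 0.1296] toolz [0.944 0.33  0.   ] tooly [ 0.    -0.001 -1.   ] F [-1.38 -0.07 -0.45] w 0.343 j [-0.15  0.3  -0.23  1.04 -0.    1.09]
shift cm [ 0.    0.   -0.76] rot [0.001 0.    0.001] n 0.001
shift cm [ 0.    0.   -0.76] rot [ 1.000e-03 -1.000e-03 -3.141e+00] n 3.141
```

```bash
M='import json'; python3 -m inch '[{"wx":0,"wy":0,"wz":0,"x":0,"y":0,"z":-0.3,"gripper":1},{"wx":0,"wy":0,"wz":0,"x":0,"y":0,"z":-0.2,"gripper":1}]'; python3 -m inch '[{"wx":0,"wy":0,"wz":0,"x":0,"y":0,"z":-0.2,"gripper":1}]'; python3 -m inch '[{"wx":0,"wy":0,"wz":0,"x":0,"y":0,"z":-0.1,"gripper":1}]'; python3 - <<'E'
from h import *
from bench import telemetry
s=telemetry.get_state();st(s);goto(s,[.5244,.0037,.122],np.deg2rad(19.3))
E
```

```text
time_s: 9.9
eef_pos: [0.5245, 0.0036, 0.1245]
eef_rot: [-0.577, 0.577, -0.409, 0.41]
wrist_force: [-0.3, -0.6, -1.1]
width: 0.343
time_s: 10.02
eef_pos: [0.5245, 0.0037, 0.1223]
eef_rot: [-0.577, 0.577, -0.409, 0.41]
wrist_force: [0.1, -0.4, -0.9]
width: 0.347
time_s: 10.15
eef_pos: [0.5245, 0.0036, 0.1212]
eef_rot: [-0.576, 0.577, -0.409, 0.41]
wrist_force: [0.3, -0.8, -0.0]
width: 0.344
t 10.15 p [0.5245 0.0036 0.1212] toolz [0.944 0.33  0.   ] tooly [ 0.001 -0.001 -1.   ] F [ 0.35 -0.84 -0.01] w 0.344 j [-0.15  0.31 -0.24  1.02 -0.    1.09]
shift cm [-0.01  0.01  0.08] rot [0.001 0.001 0.001] n 0.001
shift cm [-0.01  0.01  0.08] rot [ 1.000e-03 -1.000e-03 -3.141e+00] n 3.141
```

```bash
python3 -m inch '[{"wx":0,"wy":0,"wz":0,"x":0,"y":0,"z":-0.1,"gripper":1}]'; python3 -m inch '[{"wx":0,"wy":0,"wz":0,"x":0,"y":0,"z":-0.1,"gripper":1}]'; python3 -m inch '[{"wx":0,"wy":0,"wz":0,"x":0,"y":0,"z":-0.1,"gripper":1}]';python3 -m inch '[{"wx":0,"wy":0,"wz":0,"x":0,"y":0,"z":0,"gripper":1}]'
```

```text
time_s: 10.28
eef_pos: [0.5246, 0.0035, 0.1202]
eef_rot: [-0.576, 0.577, -0.409, 0.41]
wrist_force: [0.4, -2.3, -0.5]
width: 0.344
time_s: 10.4
eef_pos: [0.5247, 0.0034, 0.1192]
eef_rot: [-0.576, 0.577, -0.409, 0.41]
wrist_force: [0.4, -1.4, -0.4]
width: 0.341
time_s: 10.52
eef_pos: [0.5248, 0.0033, 0.1182]
eef_rot: [-0.576, 0.577, -0.409, 0.41]
wrist_force: [0.2, -1.2, -0.2]
width: 0.342
time_s: 10.65
eef_pos: [0.5247, 0.0033, 0.1181]
eef_rot: [-0.576, 0.577, -0.409, 0.41]
wrist_force: [0.7, -0.7, -0.2]
width: 0.346
```

```bash
python3 -m inch '[{"wx":0,"wy":0,"wz":0,"x":0,"y":0,"z":-0.1,"gripper":1}]'; python3 -m inch '[{"wx":0,"wy":0,"wz":0,"x":0,"y":0,"z":-0.1,"gripper":1}]'; python3 -m inch '[{"wx":0,"wy":0,"wz":0,"x":0,"y":0,"z":-0.1,"gripper":1}]';python3 -m inch '[{"wx":0,"wy":0,"wz":0,"x":0,"y":0,"z":-0.1,"gripper":1}]'
```

```text
time_s: 10.78
eef_pos: [0.5249, 0.0033, 0.1173]
eef_rot: [-0.576, 0.577, -0.409, 0.41]
wrist_force: [-0.9, -1.5, 3.1]
width: 0.345
time_s: 10.9
eef_pos: [0.525, 0.0033, 0.1164]
eef_rot: [-0.577, 0.577, -0.408, 0.41]
wrist_force: [0.5, -0.9, 2.0]
width: 0.343
time_s: 11.02
eef_pos: [0.5252, 0.0032, 0.1155]
eef_rot: [-0.577, 0.577, -0.408, 0.41]
wrist_force: [0.6, -1.3, 3.2]
width: 0.343
time_s: 11.15
eef_pos: [0.5253, 0.0032, 0.1145]
eef_rot: [-0.577, 0.577, -0.408, 0.41]
wrist_force: [0.9, -1.9, 3.3]
width: 0.345
```

```bash
python3 -m inch '[{"wx":0,"wy":0,"wz":0,"x":0,"y":0,"z":-0.1,"gripper":1}]'; python3 -m inch '[{"wx":0,"wy":0,"wz":0,"x":0,"y":0,"z":-0.1,"gripper":1}]'; python3 -m inch '[{"wx":0,"wy":0,"wz":0,"x":0,"y":0,"z":-0.1,"gripper":1}]';python3 -m inch '[{"wx":0,"wy":0,"wz":0,"x":0,"y":0,"z":0,"gripper":1}]'
```

```text
time_s: 11.28
eef_pos: [0.5254, 0.0031, 0.1135]
eef_rot: [-0.577, 0.577, -0.408, 0.411]
wrist_force: [-0.1, -1.6, 2.5]
width: 0.347
time_s: 11.4
eef_pos: [0.5256, 0.003, 0.1126]
eef_rot: [0.577, -0.577, 0.408, -0.411]
wrist_force: [-0.2, -1.7, 6.8]
width: 0.343
time_s: 11.52
eef_pos: [0.5258, 0.0029, 0.1119]
eef_rot: [0.577, -0.576, 0.408, -0.411]
wrist_force: [-0.6, -2.2, 9.5]
width: 0.345
time_s: 11.65
eef_pos: [0.5258, 0.003, 0.1118]
eef_rot: [0.577, -0.576, 0.408, -0.411]
wrist_force: [1.0, -1.8, 0.4]
width: 0.344
```

The rack is now on the buffer and the force is rising about 5 N/mm. I keep to single small rows.

```bash
python3 -m inch '[{"wx":0,"wy":0,"wz":0,"x":0,"y":0,"z":-0.1,"gripper":1}]'; python3 -m inch '[{"wx":0,"wy":0,"wz":0,"x":0,"y":0,"z":-0.1,"gripper":1}]'
```

```text
time_s: 11.78
eef_pos: [0.526, 0.0029, 0.1112]
eef_rot: [0.577, -0.576, 0.408, -0.411]
wrist_force: [-1.5, -1.1, 13.0]
width: 0.344
time_s: 11.9
eef_pos: [0.5262, 0.003, 0.1108]
eef_rot: [0.577, -0.576, 0.407, -0.411]
wrist_force: [-1.6, -1.3, 12.7]
width: 0.348
```

```bash
python3 -m inch '[{"wx":0,"wy":0,"wz":0,"x":0,"y":0,"z":-0.12,"gripper":1}]'; python3 -m inch '[{"wx":0,"wy":0,"wz":0,"x":0,"y":0,"z":-0.12,"gripper":1}]'; python3 look.py 8 wrist; python3 rel.py wrist8.npz 356,360
```

```text
time_s: 12.02
eef_pos: [0.5265, 0.003, 0.1102]
eef_rot: [0.577, -0.576, 0.407, -0.412]
wrist_force: [-3.7, -1.4, 16.0]
width: 0.349
time_s: 12.15
eef_pos: [0.5267, 0.003, 0.1098]
eef_rot: [0.577, -0.576, 0.407, -0.412]
wrist_force: [-3.1, -0.6, 17.4]
width: 0.34
t 12.15 p [0.5267 0.003  0.1098] toolz [0.944 0.33  0.006] tooly [ 0.007 -0.002 -1.   ] F [-3.06 -0.64 17.39] w 0.34 j [-0.15  0.32 -0.27  0.98 -0.    1.09]
356 284.5 309.5 zrow 187 jaw tool x,z [-7.4 16.5] rack [ 4.5 16.9] mid x -1.45
360 284.5 327.5 zrow 187 jaw tool x,z [-7.4 18.2] rack [13.3 18.9] mid x 2.97
jaw top tool z [-30.5  23.8]
```

View pics/wrist8.png

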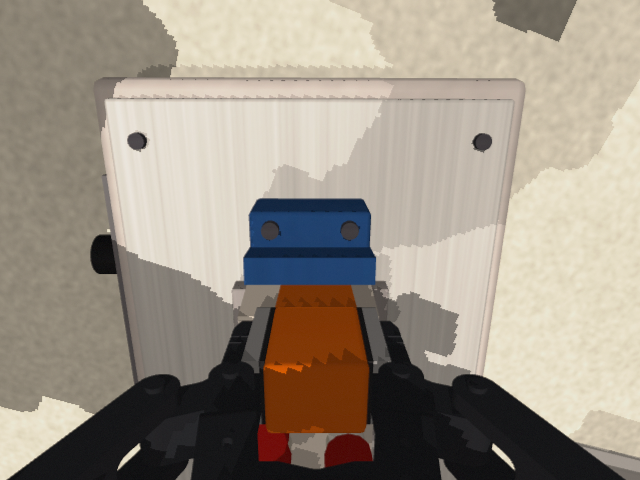

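```bash
python3 -m inch '[{"wx":0,"wy":0,"wz":0,"x":0,"y":0,"z":-0.14,"gripper":1}]';  python3 - <<'E'
from h import *
from bench import telemetry
st(telemetry.get_state())
E
```

```text
time_s: 12.32
eef_pos: [0.5269, 0.003, 0.1093]
eef_rot: [0.578, -0.575, 0.406, -0.412]
wrist_force: [-3.5, -0.9, 19.8]
width: 0.34
t 12.32 p [0.5269 0.003  0.1093] toolz [0.944 0.33  0.007] tooly [ 0.009 -0.002 -1.   ] F [-3.52 -0.88 19.85] w 0.34 j [-0.15  0.31 -0.27  0.98 -0.    1.09]
```

```bash
python3 -m inch '[{"wx":0,"wy":0,"wz":0,"x":0,"y":0,"z":-0.14,"gripper":1}]'; python3 -m inch '[{"wx":0,"wy":0,"wz":0,"x":0,"y":0,"z":0,"gripper":1}]';python3 -m inch '[{"wx":0,"wy":0,"wz":0,"x":0,"y":0,"z":0,"gripper":1}]'
```

```text
time_s: 12.45
eef_pos: [0.5272, 0.003, 0.109]
eef_rot: [0.578, -0.575, 0.406, -0.413]
wrist_force: [-4.7, -0.6, 20.8]
width: 0.344
time_s: 12.58
eef_pos: [0.5271, 0.0031, 0.109]
eef_rot: [0.578, -0.575, 0.406, -0.413]
wrist_force: [2.5, -1.8, -5.2]
width: 0.345
time_s: 12.7
eef_pos: [0.5271, 0.0031, 0.109]
eef_rot: [0.578, -0.575, 0.406, -0.413]
wrist_force: [0.3, -2.8, 2.7]
width: 0.342
```

The push peaked at 20.8 N, with the point about 31 mm below the mouth. Force is off now, so I open and back off straight up.

```bash
python3 -m inch '[{"wx":0,"wy":0,"wz":0,"x":0,"y":0,"z":0,"gripper":0.1},{"wx":0,"wy":0,"wz":0,"x":0,"y":0,"z":0,"gripper":-0.2},{"wx":0,"wy":0,"wz":0,"x":0,"y":0,"z":0,"gripper":-0.3},{"wx":0,"wy":0,"wz":0,"x":0,"y":0,"z":0,"gripper":-0.3}]'; python3 look.py 9 wrist
```

```text
time_s: 13.2
eef_pos: [0.5264, 0.0036, 0.1082]
eef_rot: [0.578, -0.575, 0.407, -0.412]
wrist_force: [-0.2, 0.1, 0.5]
width: 0.652
t 13.2 p [0.5264 0.0036 0.1082] toolz [0.944 0.33  0.007] tooly [ 0.008 -0.001 -1.   ] F [-0.18  0.06  0.47] w 0.652 j [-0.15  0.32 -0.27  0.98 -0.    1.09]
```

View pics/wrist9.png

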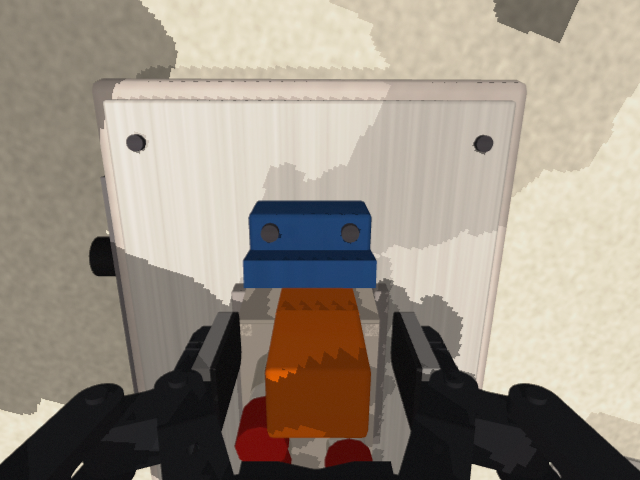

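```bash
python3 -m inch '[{"wx":0,"wy":0,"wz":0,"x":0,"y":0,"z":1,"gripper":-0.3},{"wx":0,"wy":0,"wz":0,"x":0,"y":0,"z":2,"gripper":-0.3},{"wx":0,"wy":0,"wz":0,"x":0,"y":0,"z":4,"gripper":-0.3},{"wx":0,"wy":0,"wz":0,"x":0,"y":0,"z":4,"gripper":-0.3},{"wx":0,"wy":0,"wz":0,"x":0,"y":0,"z":2,"gripper":-0.3}]'; python3 look.py 10 wrist scene top; python3 - <<'E'
from h import *
c=load("wrist10.npz");s=dict(eef_pos=c["pos"],eef_rot=c["rot"]);p,r=pose(s)
W=np.eye(4);W[:3,:3]=r.as_matrix();W[:3,3]=p;W=W@c["tool_from_camera"]
for n,P in (("wrist",cloud(c,W)),("scene",cloud(load("scene10.npz"))),("top",cloud(load("top10.npz")))):
    cc=load(n+"10.npz");m=masks(cc)["orange"];k,l,stt,ce=cv2.connectedComponentsWithStats(m.astype(np.uint8))
    for i in range(1,k):
        if stt[i,4]<40: continue
        q=P[l==i];q=q[np.isfinite(q[:,0])];zt=np.percentile(q[:,2],95);t=q[q[:,2]>zt-.006]
        print(n,ce[i].round(),stt[i,4],"ztop",zt.round(4),rect(t))
b=cv2.imread("pics/scene10.png")[130:300,250:430];cv2.imwrite("pics/cs10.png",cv2.resize(b,None,fx=3.3,fy=3.3))
E
```

```text
time_s: 13.88
eef_pos: [0.525, 0.0038, 0.2437]
eef_rot: [0.578, -0.575, 0.407, -0.412]
wrist_force: [0.0, -0.1, 0.2]
width: 0.652
t 13.88 p [0.525  0.0038 0.2437] toolz [0.944 0.33  0.006] tooly [ 0.007 -0.001 -1.   ] F [ 0.   -0.09  0.15] w 0.652 j [-0.15  0.25  0.02  1.33 -0.    1.09]
wrist [317. 241.] 2776 ztop 0.1673 (array([526. ,   2.9]), array([29.8, 24.1]), 19.7)
scene [331. 226.] 306 ztop 0.1673 (array([530.1,   1.3]), array([28.8, 22.3]), 16.6)
scene [424. 239.] 703 ztop 0.1326 (array([579.6, 200. ]), array([39.9, 31.4]), 5.5)
top [296.  49.] 446 ztop 0.0534 (array([909.4,  57.2]), array([ 33.4, 110.8]), 2.3)
```

View pics/wrist10.png

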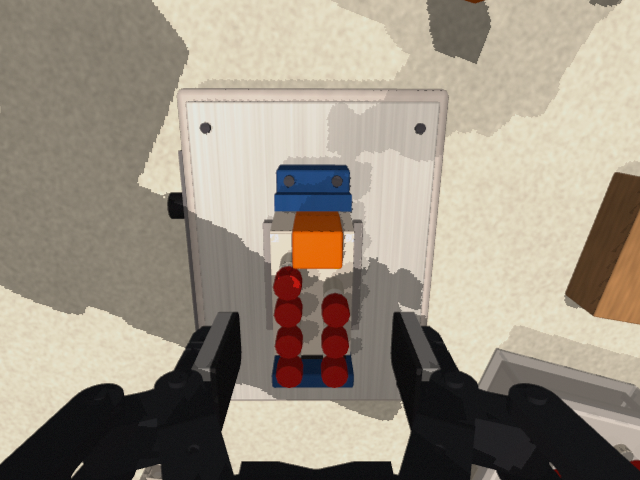

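View pics/cs10.png

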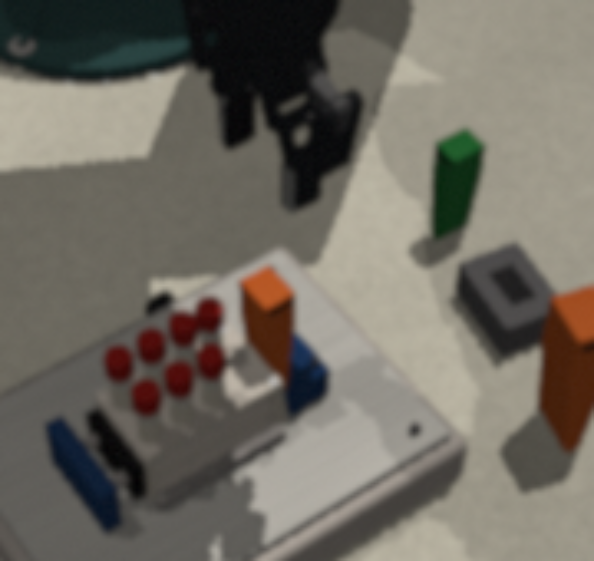

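The wedge stands upright in the slot with its head top at z 0.167 in two views, so the point is about 31 mm down, and it did not spring back. The gripper is well clear. One settling row, then I hand in.

```bash
python3 -m inch '[{"wx":0,"wy":0,"wz":0,"x":0,"y":0,"z":0.3,"gripper":-0.3},{"wx":0,"wy":0,"wz":0,"x":0,"y":0,"z":0,"gripper":-0.3}]'; python3 -c "
from bench import sign_off
print(sign_off())"
```

```text
time_s: 14.28
eef_pos: [0.5244, 0.0038, 0.2439]
eef_rot: [0.577, -0.576, 0.408, -0.411]
wrist_force: [-0.5, -0.4, -0.5]
width: 0.652
the job is handed in; nothing more can be done
None
```

I took the small orange wedge from its holder, lowered it point down into the slot between the rack and the blue jaw, and pressed it in until it was tight. I then opened the gripper, backed off straight up and handed in at about 14 s of the 48 s.

- **Push:** the highest reading was 20.8 N. The wrist force is read only at the end of each 1/8 s row, so a brief peak in between would not show.
- **Final position:** after release the wedge stood upright, its head top at z 0.167 m in both the wrist and scene views. That puts its point about 31 mm below the mouth, inside the 20–38 mm range, and it did not spring back.
- **Rest of the scene:** the green and large orange wedges, the holder and the rack looked undisturbed in the last pictures. I did not check the other bystanders one by one, but the arm stayed well above the table and felt no contact near them.

**Where the checks disagreed:**
- **First grasp:** it closed on air just above the wedge. The wrist and scene views both put the fingertips about 22 mm behind the reported TCP, while the description says 22 mm ahead. Nothing was touched, and I corrected by about 44 mm.
- **Camera positions:** the views differed by 2–4 mm, so I relied on the wrist view for the fit.
- **Top view:** the arm hid the wedge in the last top picture, so it could not confirm the result.

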